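Dip and lift the tea infuser with a spring-arm tea dipper

ROBOT

A 6-joint arm with a two-finger parallel gripper is mounted at the origin on a cart in front of the work surface, level with it; the furniture and walls round the work are solid. World frame = base frame: x ahead of the robot, y to its left, z up, the work surface at z = 0. Lengths are in mm, angles in rad, forces in N, time in s.
With the tool pointing down it reaches from about 250 to 775 mm from the base axis. Payload 4 kg.
Tool frame: the origin (TCP) lies on the centre line of the jaws, within the pads' length; the fingertips stand 25 mm ahead of it and the grasp point (between the pads) lies 6 mm ahead of it; z points along the fingers, y is the direction in which the jaws open and shut (so a half turn about z gives the same grasp; the last joint's range is limited). The gripper opens to 85 mm and grips with 20 to 120 N. Pads are 22 mm wide; open, the fingers measure 114 mm over their backs; the gripper's body (76 mm by 85 mm) begins 54 mm behind the grasp point. The pads swing forward as they close: fully open they stand 13 mm farther back than shut.
Start: joints at [-1.295, 0.087, 1.371, -0, 1.684, -0.103], TCP at [203.391, -511.028, 236.041] pointing down, gripper open.
Joint ranges: [-3.1, 3.1], [-0.76, 2.03], [0.27, 2.55], [-1.08, 4.22], [0.17, 2.65], [-2.57, 2.57]. Speed limits (rad/s): [2.79, 2.79, 3.14, 3.14, 3.14, 3.14].

INTERFACE

Orientations are given as a unit quaternion [w, x, y, z].
In Python, from workcell import r gives the robot as it stands. The module is installed in compiled form; this text tells all that it offers.
- The arm moves only by the tool jog_arm, never from a script. Its argument "targets" is a list that holds one entry, the list of rows, each a list of 7 numbers: the shift along the world's x, y, z in m, then the turn, a rotation vector about the world's x, y, z in rad, then the finger opening in m, from 0 to 0.0854. In form: [[[x, y, z, ax, ay, az, claw], ...]]. A call has 1 to 20 rows; each row shifts and turns the commanded pose from where the row before left it; what a row does not reach is not made up. A row lasts 1/10 s, in which the tool goes at most 50 mm and 8.59 degrees, less where a joint would pass 70% of its speed; a pose out of reach is approached as far as the arm can. A call with a gripper value outside its range is refused whole. The fingers move at their own pace and stop on an object; the grip force is fixed at half the most. Time passes only in rows, so rows that do not move let the fingers close. It gives the time, the measured TCP pose, the force and the opening at its end, in the units of the state.
- r.get_obs(): the state, without advancing time (a new reading comes with each control period).
- r.capture(name): name is "side" or "top"; returns a dict with "frame" (420x560x3 uint8, red, green, blue), "intrinsics" (3x3 intrinsics, pixels), "origin" and "orientation" of the camera in the world. Camera axes: x right, y down, z forward; pixel columns grow to the right and rows downward; lengths in mm; the calibration is good to about 2 mm. A picture is of the moment at which its call begins. There is no depth.
- r.job_done(): hands the job in, once; it reports no verdict.
The state is a dict: "t": time; "joint_pos": joint angles; "joint_vel": joint speeds; "effort": joint torques, N m; "tcp_pos": TCP position; "tcp_rot": TCP orientation; "ft_force": force on the tool from outside, world axes, zero at the start; "moment": the same for the moment, N m; "grip_width": finger opening in mm.
Only numpy, scipy, OpenCV 4.12 (cv2) and the standard library are available. Lean on these libraries where they do the work, as an engineer would, in place of code of your own. Each camera call takes 0.05 s, during which the arm holds its last target.

TASK

Brew a cup with the tea dipper: push its sprung arm down by the round pad until the catch clicks and holds the arm down on its own with the infuser in the mug, and leave it untouched to steep for at least three seconds. Then press down the flat thumb trigger beside it so that the catch lets go and the arm springs all the way back up. Be gentle: never push on the dipper with more than 25 N, and leave the mug and the other things standing where they are.

Things in the scene. Friction and masses are not known exactly. Their poses are not given: they have to be found in the camera images.
- brewer: The tea dipper, fixed to the worktop. White base plate 200 x 150 x 8 mm spanning x -80 to 120, y -55 to 95 mm in its own axes, origin at worktop height. Steel hinge post 198 mm high at x = 100, y = 0; from it the 10 mm wide arm runs over the mug towards -x. Square catch column 178 mm high at x = 2, y = 80 mm, with a grey catch block clamped on it. It must not be pushed with more than 25 N.
- hinge_point (a point): Point on the arm's hinge axis, 185 mm above the worktop. The axis is the dipper's own y axis; the arm points from it to the dipper's -x. Pushing the pad takes about 3 N at the top, 6 to 11 N near the catch. A rubber buffer lies about 4 mm (of pad travel) past the height at which the catch holds the pad; there the force climbs by about 4 N per mm.
- dip_arm (a joint): Angle of the sprung arm: 0 = raised at rest (sloping up 0.33 rad from hinge to pad), 0.33 = level, growing as the pad goes down, 0.72 at most. The catch takes hold somewhere between 0.43 and 0.66: its height is set differently each time and is not measured. Pushing until about 14 N is felt (on the buffer) always latches it; released sooner, it may spring back up.
- pad (a point): Centre of the top of the black round press pad, 32 mm across, at the end of the arm, 200 mm from the hinge axis and 12 mm above the arm's centre line; moves with the arm, 261 mm above the worktop when raised, 130 to 178 mm when held down.
- trigger (a point): Middle of the top of the black flat ribbed thumb trigger (34 x 28 mm, 5 thick) at its mean height, 135 mm above the worktop: the trigger itself is up to 10 mm higher or lower, with the catch block. It hinges 62 mm from its middle towards the dipper's +x. Pushing it down takes 1 to 7 N; it lets the arm go after 6 to 14 mm, stops hard at 24 mm and springs back. Clear of the arm's path.
- infuser (a point): Middle of the steel infuser, a cylinder 30 mm across and 46 mm high that hangs freely on a 68 mm stem from the arm, 130 mm from the hinge; about 137 mm above the worktop when the arm is raised.
- mug_centre (a point): Middle of the white mug (77 mm across, 89 mm high, open), loose on the base plate under the infuser, halfway up on its axis (53 mm above the worktop); its handle points to the dipper's -y.
- sugar_canister: Bystander: sugar canister 102 mm across, 120 mm high, at the dipper's -y side; origin under its centre.
- egg_timer: Bystander: domed kitchen timer 63 mm across, 60 mm high, at the dipper's +y side; origin under its centre.
- teaspoon: Bystander: teaspoon 130 mm long lying near the front of the dipper; origin under its middle.
Mind the look-alikes: they are no part of the job. What is shaped like the part that bears mug_centre but orange is not meant.

How it is judged:
By the outcome, as a careful person would: the job done as asked, in the order asked, and still so for the second after the job is handed in, with the robot touching nothing.
It also fails if it takes over 56 s, if anything falls off the work surface, if the arm or the gripper's body presses on something with over 40 N, if the wrist force passes 120 N, or if a joint passes its speed limit or range.

## Working session

There is one attempt and no reset: what is moved stays moved. The work goes in short steps, Python scripts to look and compute and a tool call to move; the robot and the scene stay as the last step left them, time stands still between calls to the robot, and variables do not carry over. Pictures are saved under pics/ and viewed, and the job is handed in when it is done.

Besides the shell and the picture viewer there is one more tool, called after "Call:" by a JSON object that holds its "api" and its "payload", one argument or row to a line. jog_arm: Moves the arm, as the interface text tells. Its arguments: {"type":"object","properties":{"targets":{"type":"array","items":{"type":"array","items":{"type":"array","items":{"type":"number"}}}}},"required":["targets"]}

```bash
mkdir -p pics; cat > h.py <<'E'
import numpy as np,cv2
from scipy.spatial.transform import Rotation as R
from workcell import r
def cap(n,f):
    c=r.capture(n); cv2.imwrite(f'pics/{f}.png',c['frame'][:,:,::-1]); np.savez(f'pics/{f}.npz',**{k:np.array(v) for k,v in c.items()}); return c
def ray(c,u,v):
    K=np.array(c['intrinsics']);q=np.array(c['orientation'],float)
    M=R.from_quat(q,scalar_first=True).as_matrix() if q.size==4 else q
    return np.array(c['origin'],float),M@np.linalg.inv(K)@[u,v,1.]
def onz(c,u,v,z):
    o,d=ray(c,u,v);return o+d*(z-o[2])/d[2]
def tri(c1,p1,c2,p2):
    o1,d1=ray(c1,*p1);o2,d2=ray(c2,*p2)
    s=np.linalg.lstsq(np.c_[d1,-d2],o2-o1,rcond=None)[0]
    a=o1+d1*s[0];b=o2+d2*s[1];return (a+b)/2,np.linalg.norm(a-b)
def proj(c,P):
    K=np.array(c['intrinsics']);q=np.array(c['orientation'],float)
    M=R.from_quat(q,scalar_first=True).as_matrix() if q.size==4 else q
    p=K@M.T@(np.array(P,float)-np.array(c['origin']));return p[:2]/p[2]
E
python3 - <<'E'
from h import *
for n in('side','top'):
    c=cap(n,n+'0');print(c['origin'],c['orientation'],c['intrinsics'])
print(r.get_obs())
E
```

```text
[  342.5918856 -1003.4467373  1002.3179791] [-0.40417565  0.91021717 -0.08155652  0.03866895] [[509.26877579   0.         269.73707787]
 [  0.         509.26877579 207.97274857]
 [  0.           0.           1.        ]]
[ 332.99173369  -67.53346588 1310.91281252] [ 0.05599457 -0.70204785  0.70693217 -0.06511788] [[404.24857182   0.         283.99248511]
 [  0.         404.24857182 205.95598184]
 [  0.           0.           1.        ]]
{'t': 0.1, 'joint_pos': array([-1.29510831e+00,  8.78787380e-02,  1.37209526e+00, -2.33585226e-06,
        1.68363039e+00, -1.03136093e-01]), 'joint_vel': array([-2.07599016e-03, -2.32142761e-03, -3.26091600e-03,  4.67369906e-05,
       -4.38880280e-04, -2.39819055e-04]), 'effort': array([ 2.63064045e-03, -3.53015971e+01, -3.14218676e+01, -2.41917957e-05,
        7.92462757e-03,  3.23040091e-06]), 'tcp_pos': array([ 203.26062103, -510.58504151,  234.96145869]), 'tcp_rot': array([-1.00202799e-03,  9.82114631e-01,  1.88281277e-01, -8.78310365e-05]), 'ft_force': array([ 0.18057366,  0.04980448, -0.00350321]), 'moment': array([0.01858167, 0.00862055, 0.00156556]), 'grip_width': 85.58416444688348}
```

View pics/side0.png

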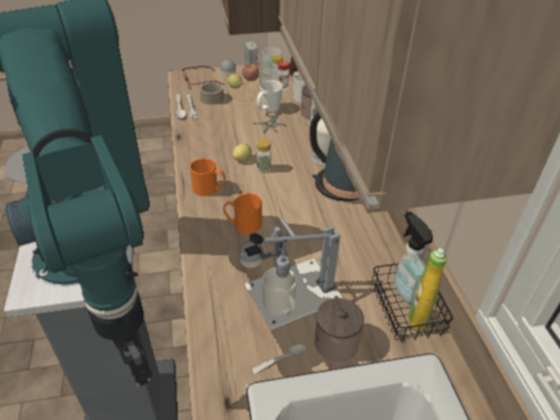

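View pics/top0.png

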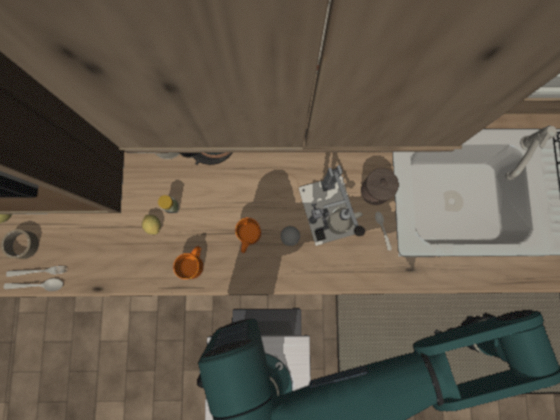

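```bash
python3 - <<'E'
import cv2
a=cv2.imread('pics/top0.png')[150:260,220:400];cv2.imwrite('pics/top0c.png',cv2.resize(a,None,fx=4.4,fy=4.4,interpolation=cv2.INTER_CUBIC))
a=cv2.imread('pics/side0.png')[180:380,210:390];cv2.imwrite('pics/side0c.png',cv2.resize(a,None,fx=3,fy=3,interpolation=cv2.INTER_CUBIC))
E
```

```text
(no output)
```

View pics/top0c.png

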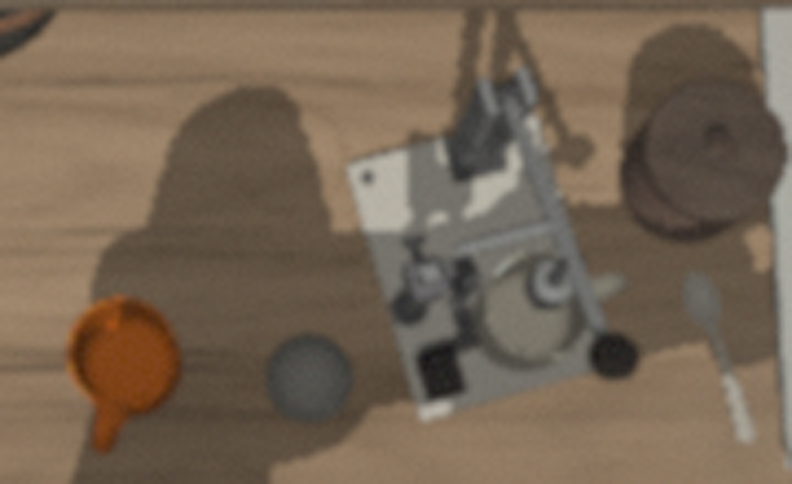

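View pics/side0c.png

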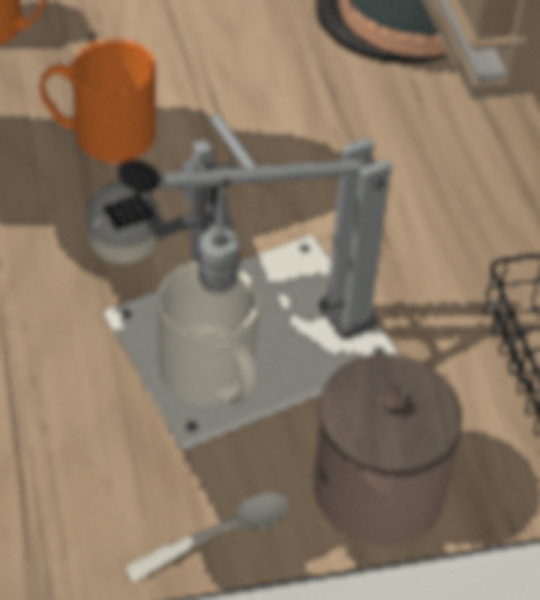

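```bash
python3 - <<'E'
from h import *
t=dict(np.load('pics/top0.npz'));s=dict(np.load('pics/side0.npz'))
def blob(c,u,v,w=9,th=45):
    g=c['frame'].max(2).astype(int);m=(g<th).astype(np.uint8)
    n,l,st,ce=cv2.connectedComponentsWithStats(m)
    best=min(range(1,n),key=lambda i:np.hypot(*(ce[i]-[u,v]))if st[i,4]>20 else 1e9)
    return ce[best],st[best]
for n,(a,b) in dict(pad=((359.3,230.9),(256,238.7)),trig=((320,233.9),(253,250.3))).items():
    A,sa=blob(t,*a);B,sb=blob(s,*b);print(n,A,sa,B,sb)
    print(tri(t,A,s,B),tri(t,a,s,b))
print('pad z',onz(t,359.3,230.9,261),onz(s,256,238.7,261));print('trig',onz(t,320,233.9,135),onz(s,253,250.3,135))
# plate corners in top
cr=lambda u,v:(220+u/4.4,150+v/4.4)
for u,v in((348,162),(422,418)):print(onz(t,*cr(u,v),8))
sc=lambda u,v:(210+u/3,180+v/3)
for u,v in((105,312),(190,446),(310,236)):print('s',onz(s,*sc(u,v),8))
for n,(u,v),z in(('timer',(310,377),50),('can',(717,143),120),('mugrim',(532,308),97)):print(n,onz(t,*cr(u,v),z))
E
```

```text
pad [358.83928571 230.16071429] [355 227   9   8  56] [254.48587571 244.71186441] [246 235  17  21 177]
(array([ 448.80535154, -280.87543456,  241.38807229]), np.float64(5.517472502273752)) (array([ 448.83706158, -279.18270306,  256.40037743]), np.float64(1.7477188804727353))
trig [319.57746479 233.64788732] [316 228   8  12  71] [254.48587571 244.71186441] [246 235  17  21 177]
(array([ 456.43259303, -186.36394404,  141.34450365]), np.float64(6.324665428320034)) (array([ 454.73006904, -189.0295874 ,  126.10186324]), np.float64(1.3135005804015738))
pad z [ 447.45694984 -278.21408409  261.        ] [ 449.05856784 -283.57799849  261.        ]
trig [ 453.1607967  -188.09349812  135.        ] [ 454.24633407 -197.25378828  135.        ]
[ 622.39671351 -135.65319235    8.        ]
[ 430.38112356 -187.09175829    8.        ]
s [ 433.00178992 -189.36574887    8.        ]
s [ 478.3069257 -331.5206499    8.       ]
s [ 621.8105515  -136.65546274    8.        ]
timer [ 456.88273678 -104.19404982   50.        ]
can [ 609.56882641 -384.21459818  120.        ]
mugrim [ 498.91795672 -256.50134724   97.        ]
```

Candidates for the pad: black disc on the arm end at top (359,231)/side (256,239), against the canister knob at top (383,181) and a dark knob on the catch column at top (313,219). I choose the disc on the arm. For the trigger, the black square at top (320,234)/side (253,250) sits beside the grey egg timer at top (290,236), and I choose the square. The mug is the white one on the plate at top (341,220); the orange ones at top (248,232) and (188,265) are not meant.

Call:
{"api": "jog_arm", "payload": {
  "targets": [
    [[0, 0, 0.03, 0, 0, 0, 0], [0, 0, 0.03, 0, 0, 0, 0], [0.01, 0.01, 0.03, 0, 0, 0, 0], [0.024, 0.022, 0, 0, 0, 0, 0], [0.024, 0.022, 0, 0, 0, 0, 0], [0.024, 0.022, 0, 0, 0, 0, 0], [0.024, 0.022, 0, 0, 0, 0, 0], [0.024, 0.022, 0, 0, 0, 0, 0], [0.024, 0.022, 0, 0, 0, 0, 0], [0.024, 0.022, 0, 0, 0, 0, 0], [0.024, 0.022, 0, 0, 0, 0, 0], [0.024, 0.022, 0, 0, 0, 0, 0], [0.02, 0.022, 0, 0, 0, 0, 0], [0, 0, 0, 0, 0, 0, 0], [0, 0, 0, 0, 0, 0, 0], [0, 0, 0, 0, 0, 0, 0]]
  ]
}}

```text
t: 1.7
tcp_pos: [448.8, -281.6, 325.7]
tcp_rot: [-0.0, 0.982, 0.188, -0.0]
ft_force: [-0.5, -0.2, 0.3]
grip_width: 0.2
```

```bash
python3 - <<'E'
from h import *
for n in('side','top'):cap(n,n+'1')
o=r.get_obs();print(o['tcp_pos'],o['tcp_rot'],o['ft_force'],o['t'],o['grip_width'])
a=cv2.imread('pics/top1.png')[130:270,220:420];b=cv2.imread('pics/side1.png')[160:300,200:400]
cv2.imwrite('pics/c1.png',cv2.resize(np.vstack([a,b]),None,fx=2.1*1,fy=2.1,interpolation=cv2.INTER_CUBIC))
E
```

```text
[ 448.70974656 -281.84355158  325.94381663] [ 6.06016043e-05  9.82276334e-01  1.87438431e-01 -1.84220647e-04] [ 1.02443155 -0.54115715 -0.88358965] 1.8 -0.21076272928499826
```

View pics/c1.png

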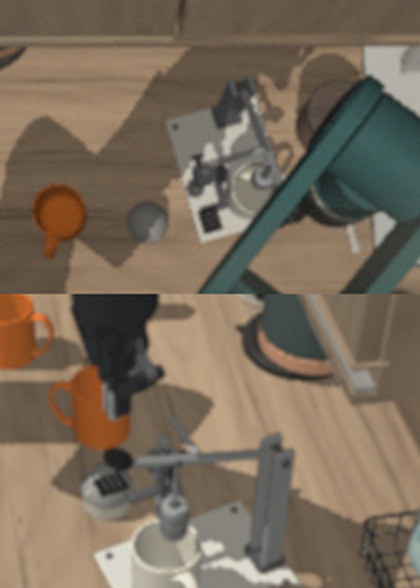

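The side view shows the closed fingertips at about (256,218), straight above the pad at (256,239). I'm going down now.

```bash
python3 - <<'E'
from h import *
s=dict(np.load('pics/side1.npz'));print(proj(s,[448.7,-281.8,301]),proj(s,[448.7,-281.8,261]))
E
```

```text
[255.40401467 223.95430877] [255.68661557 238.10782753]
```

Call:
{"api": "jog_arm", "payload": {
  "targets": [
    [[0, 0, -0.01, 0, 0, 0, 0], [0, 0, -0.01, 0, 0, 0, 0], [0, 0, -0.008, 0, 0, 0, 0], [0, 0, -0.005, 0, 0, 0, 0], [0, 0, -0.005, 0, 0, 0, 0], [0, 0, -0.005, 0, 0, 0, 0], [0, 0, -0.005, 0, 0, 0, 0], [0, 0, 0, 0, 0, 0, 0], [0, 0, 0, 0, 0, 0, 0]]
  ]
}}

```text
t: 2.7
tcp_pos: [449.4, -281.0, 278.1]
tcp_rot: [0.0, 0.982, 0.188, 0.0]
ft_force: [-0.3, 0.0, 0.1]
grip_width: 0.1
```

```bash
python3 - <<'E'
from h import *
for n in('side','top'):cap(n,n+'2')
b=cv2.imread('pics/side2.png')[200:280,210:310]
cv2.imwrite('pics/c2.png',cv2.resize(b,None,fx=7,fy=7,interpolation=cv2.INTER_CUBIC))
E
```

```text
(no output)
```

View pics/c2.png

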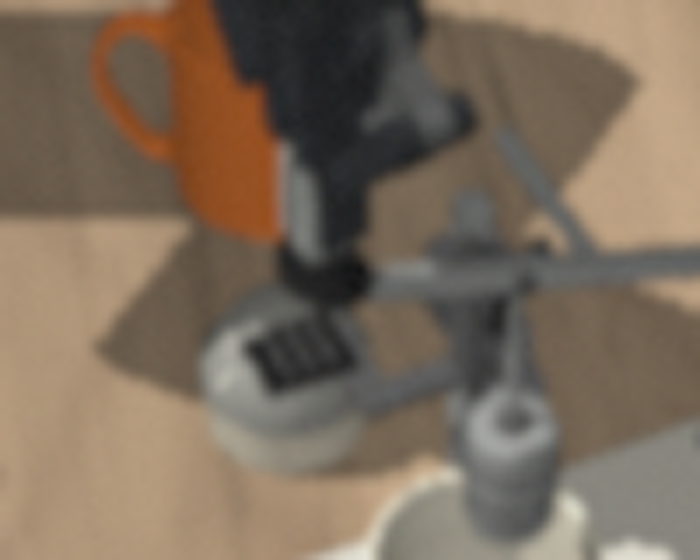

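Call:
{"api": "jog_arm", "payload": {
  "targets": [
    [[0, 0, -0.003, 0, 0, 0, 0], [0, 0, -0.003, 0, 0, 0, 0], [0, 0, -0.003, 0, 0, 0, 0], [-0.001, 0, -0.003, 0, 0, 0, 0], [-0.001, 0, -0.003, 0, 0, 0, 0], [0, 0, 0, 0, 0, 0, 0]]
  ]
}}

```text
t: 3.4
tcp_pos: [447.4, -281.4, 263.2]
tcp_rot: [0.001, 0.982, 0.188, 0.0]
ft_force: [0.9, -1.0, 2.5]
grip_width: 0.2
```

Call:
{"api": "jog_arm", "payload": {
  "targets": [
    [[-0.001, 0, -0.004, 0, 0, 0, 0], [-0.001, -0.001, -0.004, 0, 0, 0, 0], [-0.001, 0, -0.004, 0, 0, 0, 0], [-0.001, 0, -0.004, 0, 0, 0, 0], [-0.001, -0.001, -0.004, 0, 0, 0, 0], [-0.001, 0, -0.004, 0, 0, 0, 0], [-0.001, 0, -0.004, 0, 0, 0, 0], [-0.001, -0.001, -0.004, 0, 0, 0, 0], [0, 0, -0.004, 0, 0, 0, 0], [-0.001, 0, -0.004, 0, 0, 0, 0], [0, 0, 0, 0, 0, 0, 0]]
  ]
}}

```text
t: 4.5
tcp_pos: [438.4, -283.9, 222.3]
tcp_rot: [-0.0, 0.982, 0.188, 0.0]
ft_force: [-1.8, -1.0, 4.6]
grip_width: 0.1
```

```bash
python3 - <<'E'
from h import *
for n in('side',):cap(n,n+'3')
b=cv2.imread('pics/side3.png')[200:290,210:330]
cv2.imwrite('pics/c3.png',cv2.resize(b,None,fx=6,fy=6,interpolation=cv2.INTER_CUBIC))
E
```

```text
(no output)
```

View pics/c3.png

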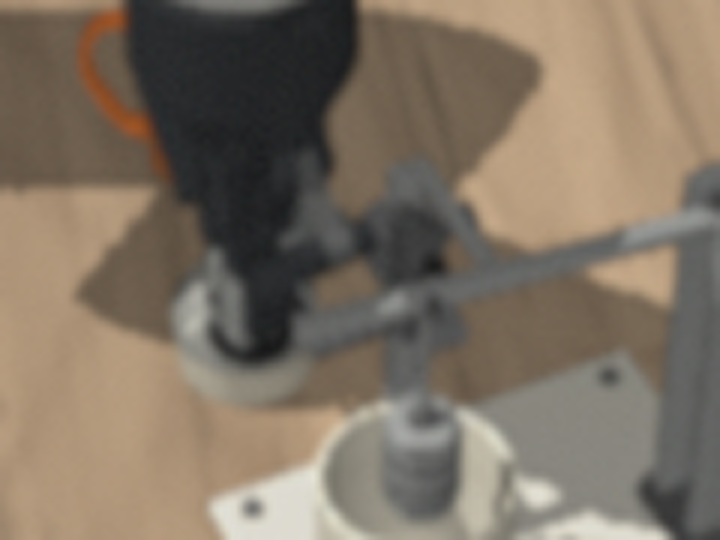

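The fingertips are on the pad at (250,257), the arm is about level and the infuser is going into the mug at (280,276). I'll keep pushing.

Call:
{"api": "jog_arm", "payload": {
  "targets": [
    [[0, 0, -0.003, 0, 0, 0, 0], [0, 0, -0.003, 0, 0, 0, 0], [0, 0, -0.003, 0, 0, 0, 0], [0, 0, -0.003, 0, 0, 0, 0], [0, 0, -0.003, 0, 0, 0, 0], [0, 0, -0.003, 0, 0, 0, 0], [0, 0, -0.003, 0, 0, 0, 0], [0, 0, 0, 0, 0, 0, 0]]
  ]
}}

```text
t: 5.35
tcp_pos: [438.2, -284.2, 202.0]
tcp_rot: [0.0, 0.982, 0.188, -0.0]
ft_force: [-3.5, -1.3, 5.2]
grip_width: -0.4
```

Call:
{"api": "jog_arm", "payload": {
  "targets": [
    [[0.001, 0, -0.002, 0, 0, 0, 0], [0, 0, -0.002, 0, 0, 0, 0], [0, 0, -0.002, 0, 0, 0, 0], [0, 0, -0.002, 0, 0, 0, 0], [0, 0, 0, 0, 0, 0, 0]]
  ]
}}

```text
t: 5.85
tcp_pos: [439.2, -284.1, 194.2]
tcp_rot: [0.0, 0.982, 0.188, -0.0]
ft_force: [-3.1, -1.0, 5.5]
grip_width: -0.3
```

Call:
{"api": "jog_arm", "payload": {
  "targets": [
    [[0.001, 0, -0.002, 0, 0, 0, 0], [0, 0, -0.002, 0, 0, 0, 0], [0, 0, 0, 0, 0, 0, 0]]
  ]
}}

```text
t: 6.15
tcp_pos: [440.3, -284.1, 190.5]
tcp_rot: [0.0, 0.982, 0.188, -0.0]
ft_force: [-4.3, -0.9, 6.0]
grip_width: 0.1
```

Call:
{"api": "jog_arm", "payload": {
  "targets": [
    [[0, 0, -0.002, 0, 0, 0, 0], [0.001, 0, -0.002, 0, 0, 0, 0], [0, 0, -0.002, 0, 0, 0, 0], [0, 0, 0, 0, 0, 0, 0]]
  ]
}}

```text
t: 6.55
tcp_pos: [441.1, -284.1, 184.7]
tcp_rot: [0.0, 0.982, 0.188, -0.0]
ft_force: [-4.4, 0.4, 7.5]
grip_width: 0.1
```

Call:
{"api": "jog_arm", "payload": {
  "targets": [
    [[0.0, 0, -0.002, 0, 0, 0, 0], [0, 0, -0.002, 0, 0, 0, 0], [0, 0, 0, 0, 0, 0, 0]]
  ]
}}

```text
t: 6.85
tcp_pos: [441.2, -284.1, 180.9]
tcp_rot: [0.0, 0.982, 0.188, -0.0]
ft_force: [-4.8, -0.1, 7.6]
grip_width: -0.0
```

Call:
{"api": "jog_arm", "payload": {
  "targets": [
    [[0.001, 0, -0.002, 0, 0, 0, 0], [0, 0, -0.002, 0, 0, 0, 0], [0, 0, 0, 0, 0, 0, 0]]
  ]
}}

```text
t: 7.15
tcp_pos: [442.2, -284.1, 177.0]
tcp_rot: [0.0, 0.982, 0.188, -0.0]
ft_force: [-5.2, -0.3, 8.6]
grip_width: -0.1
```

Call:
{"api": "jog_arm", "payload": {
  "targets": [
    [[0.001, 0, -0.002, 0, 0, 0, 0], [0, 0, -0.001, 0, 0, 0, 0], [0, 0, 0, 0, 0, 0, 0]]
  ]
}}

```text
t: 7.45
tcp_pos: [443.0, -284.1, 174.2]
tcp_rot: [0.0, 0.982, 0.188, -0.0]
ft_force: [-6.0, -0.5, 8.2]
grip_width: 0.2
```

Call:
{"api": "jog_arm", "payload": {
  "targets": [
    [[0.001, 0, -0.002, 0, 0, 0, 0], [0, 0, -0.001, 0, 0, 0, 0], [0, 0, 0, 0, 0, 0, 0]]
  ]
}}

```text
t: 7.75
tcp_pos: [443.9, -284.0, 171.2]
tcp_rot: [0.0, 0.982, 0.188, -0.0]
ft_force: [-5.7, 0.3, 8.8]
grip_width: 0.1
```

Call:
{"api": "jog_arm", "payload": {
  "targets": [
    [[0.001, 0, -0.001, 0, 0, 0, 0], [0, 0, -0.001, 0, 0, 0, 0], [0, 0, 0, 0, 0, 0, 0]]
  ]
}}

```text
t: 8.05
tcp_pos: [445.0, -284.0, 168.9]
tcp_rot: [0.0, 0.982, 0.188, -0.0]
ft_force: [-4.2, 0.2, 7.3]
grip_width: -0.4
```

Call:
{"api": "jog_arm", "payload": {
  "targets": [
    [[0.0, 0, -0.001, 0, 0, 0, 0], [0, 0, -0.001, 0, 0, 0, 0], [0, 0, 0, 0, 0, 0, 0]]
  ]
}}

```text
t: 8.35
tcp_pos: [445.2, -283.9, 166.7]
tcp_rot: [0.0, 0.982, 0.188, -0.0]
ft_force: [-4.9, 0.6, 6.8]
grip_width: 0.2
```

```bash
python3 - <<'E'
from h import *
for n in('side',):cap(n,n+'4')
print(r.get_obs()['ft_force'])
b=cv2.imread('pics/side4.png')[200:290,210:330]
cv2.imwrite('pics/c4.png',cv2.resize(b,None,fx=6,fy=6,interpolation=cv2.INTER_CUBIC))
E
```

```text
[-4.30346056  0.10960544  7.01251139]
```

View pics/c4.png

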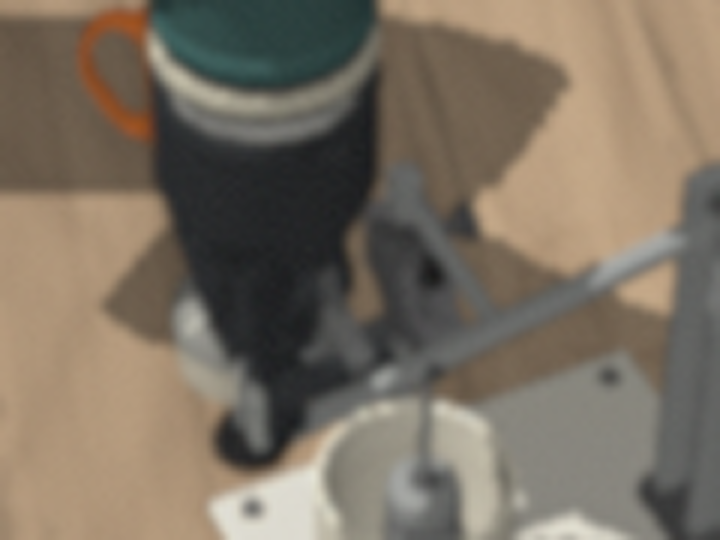

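The tip is still on the pad at (254,273) and the infuser is deep in the mug. Continuing.

Call:
{"api": "jog_arm", "payload": {
  "targets": [
    [[0.0, 0, -0.001, 0, 0, 0, 0], [0, 0, -0.001, 0, 0, 0, 0], [0, 0, 0, 0, 0, 0, 0]]
  ]
}}

```text
t: 8.7
tcp_pos: [445.4, -283.9, 164.8]
tcp_rot: [0.0, 0.982, 0.188, 0.0]
ft_force: [-4.3, 0.3, 6.5]
grip_width: 0.1
```

Call:
{"api": "jog_arm", "payload": {
  "targets": [
    [[0.0, 0, -0.001, 0, 0, 0, 0], [0, 0, -0.001, 0, 0, 0, 0], [0, 0, 0, 0, 0, 0, 0]]
  ]
}}

```text
t: 9.0
tcp_pos: [445.6, -283.8, 162.9]
tcp_rot: [0.0, 0.982, 0.188, 0.0]
ft_force: [-3.9, 1.1, 6.7]
grip_width: 0.1
```

Call:
{"api": "jog_arm", "payload": {
  "targets": [
    [[0.0, 0, -0.001, 0, 0, 0, 0], [0, 0, -0.001, 0, 0, 0, 0], [0, 0, 0, 0, 0, 0, 0]]
  ]
}}

```text
t: 9.3
tcp_pos: [445.9, -283.8, 161.0]
tcp_rot: [0.0, 0.982, 0.188, 0.001]
ft_force: [-1.8, 1.4, 6.1]
grip_width: 0.0
```

Call:
{"api": "jog_arm", "payload": {
  "targets": [
    [[0.0, 0, -0.001, 0, 0, 0, 0], [0, 0, -0.001, 0, 0, 0, 0], [0, 0, 0, 0, 0, 0, 0]]
  ]
}}

```text
t: 9.6
tcp_pos: [446.1, -283.7, 159.1]
tcp_rot: [0.0, 0.982, 0.188, 0.001]
ft_force: [-2.5, -0.7, 7.9]
grip_width: -0.1
```

Call:
{"api": "jog_arm", "payload": {
  "targets": [
    [[0.0, 0, -0.001, 0, 0, 0, 0], [0, 0, -0.001, 0, 0, 0, 0], [0, 0, 0, 0, 0, 0, 0]]
  ]
}}

```text
t: 9.9
tcp_pos: [446.4, -283.6, 157.2]
tcp_rot: [0.0, 0.982, 0.189, 0.001]
ft_force: [-2.2, 1.7, 7.3]
grip_width: 0.0
```

```bash
python3 - <<'E'
from h import *
for n in('side',):cap(n,n+'5')
print(r.get_obs()['ft_force'])
b=cv2.imread('pics/side5.png')[200:290,210:330]
cv2.imwrite('pics/c5.png',cv2.resize(b,None,fx=6,fy=6,interpolation=cv2.INTER_CUBIC))
E
```

```text
[-2.03485651  0.47617887  7.09238936]
```

View pics/c5.png

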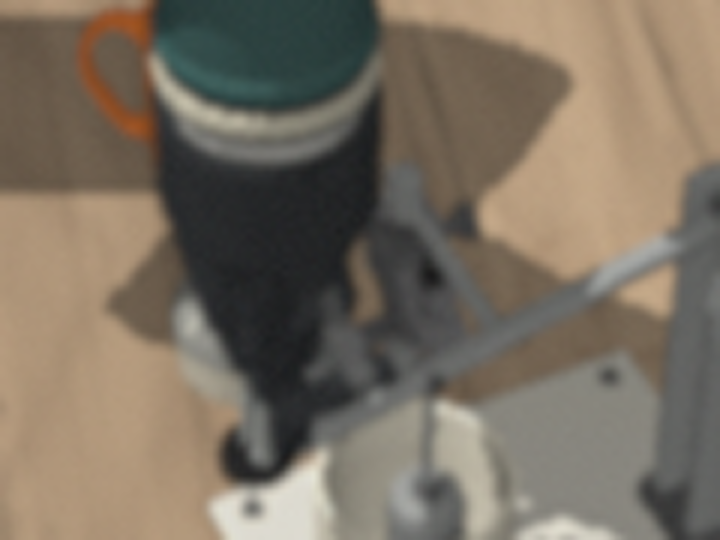

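Call:
{"api": "jog_arm", "payload": {
  "targets": [
    [[0.0, 0, -0.001, 0, 0, 0, 0], [0, 0, -0.001, 0, 0, 0, 0], [0, 0, 0, 0, 0, 0, 0]]
  ]
}}

```text
t: 10.25
tcp_pos: [446.7, -283.6, 155.4]
tcp_rot: [0.0, 0.982, 0.189, 0.002]
ft_force: [-1.3, 1.1, 8.8]
grip_width: -0.1
```

Call:
{"api": "jog_arm", "payload": {
  "targets": [
    [[0.0, 0, -0.001, 0, 0, 0, 0], [0, 0, -0.001, 0, 0, 0, 0], [0, 0, 0, 0, 0, 0, 0]]
  ]
}}

```text
t: 10.55
tcp_pos: [447.0, -283.5, 153.5]
tcp_rot: [0.0, 0.982, 0.189, 0.002]
ft_force: [-0.9, 1.5, 7.8]
grip_width: 0.3
```

Call:
{"api": "jog_arm", "payload": {
  "targets": [
    [[0.0, 0, -0.001, 0, 0, 0, 0], [0, 0, -0.001, 0, 0, 0, 0], [0, 0, 0, 0, 0, 0, 0]]
  ]
}}

```text
t: 10.85
tcp_pos: [447.4, -283.4, 151.6]
tcp_rot: [0.0, 0.982, 0.189, 0.003]
ft_force: [-1.0, 1.6, 7.6]
grip_width: -0.3
```

```bash
python3 - <<'E'
from h import *
o=r.get_obs();print(o['joint_pos'],o['tcp_rot'],o['ft_force'],o['moment'],o['effort'])
E
```

```text
[-0.67386104  0.07111134  1.55628962  0.00356347  1.51041185  0.51705269] [2.81589836e-04 9.82031674e-01 1.88698321e-01 2.57996318e-03] [-1.02819003  1.57037568  7.56570431] [ 0.3444167  -0.02136311 -0.00535715] [-8.76427665e-01 -2.94333869e+01 -2.69865561e+01 -5.41007482e-01
 -3.38643864e-01  4.82147196e-03]
```

```bash
python3 - <<'E'
from h import *
a=cap('top','top6')['frame'][:,:,::-1];b=cap('side','side6')['frame'][:,:,::-1]
cv2.imwrite('pics/c6.png',cv2.resize(np.hstack([a[100:,180:420],b[100:,100:400]]),None,fx=1.45,fy=1.45,interpolation=cv2.INTER_CUBIC))
o=r.get_obs();print(o['ft_force'],o['moment'],o['tcp_pos'])
E
```

```text
[-0.34327818  1.93440097  7.38836903] [ 0.37758718 -0.06317157 -0.01592692] [ 447.36493865 -283.38204503  151.62824849]
```

View pics/c6.png

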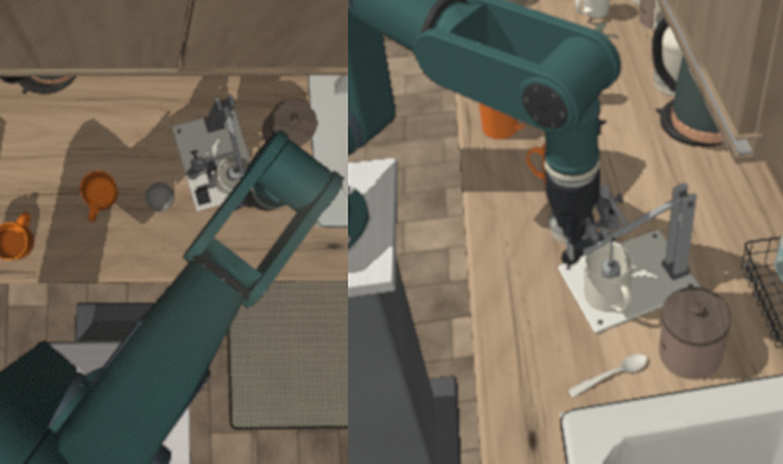

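Call:
{"api": "jog_arm", "payload": {
  "targets": [
    [[0.0, 0, -0.001, 0, 0, 0, 0], [0, 0, -0.001, 0, 0, 0, 0], [0, 0, 0, 0, 0, 0, 0]]
  ]
}}

```text
t: 11.25
tcp_pos: [447.7, -283.3, 149.6]
tcp_rot: [0.0, 0.982, 0.189, 0.003]
ft_force: [1.1, 2.9, 7.7]
grip_width: 0.0
```

Call:
{"api": "jog_arm", "payload": {
  "targets": [
    [[0.0, 0, -0.001, 0, 0, 0, 0], [0, 0, -0.001, 0, 0, 0, 0], [0, 0, 0, 0, 0, 0, 0]]
  ]
}}

```text
t: 11.55
tcp_pos: [448.1, -283.3, 148.0]
tcp_rot: [0.0, 0.982, 0.189, 0.003]
ft_force: [0.4, 3.3, 9.3]
grip_width: 0.1
```

```bash
python3 - <<'E'
from h import *
b=cap('side','side7')['frame'][200:300,210:330,::-1]
cv2.imwrite('pics/c7.png',cv2.resize(b,None,fx=6,fy=6,interpolation=cv2.INTER_CUBIC))
o=r.get_obs();print(o['ft_force'],o['moment'],o['tcp_pos'])
E
```

```text
[1.63115059 1.42279538 8.70951412] [ 0.48658934 -0.20808885  0.00097219] [ 448.0394499  -283.27641362  148.05858627]
```

View pics/c7.png

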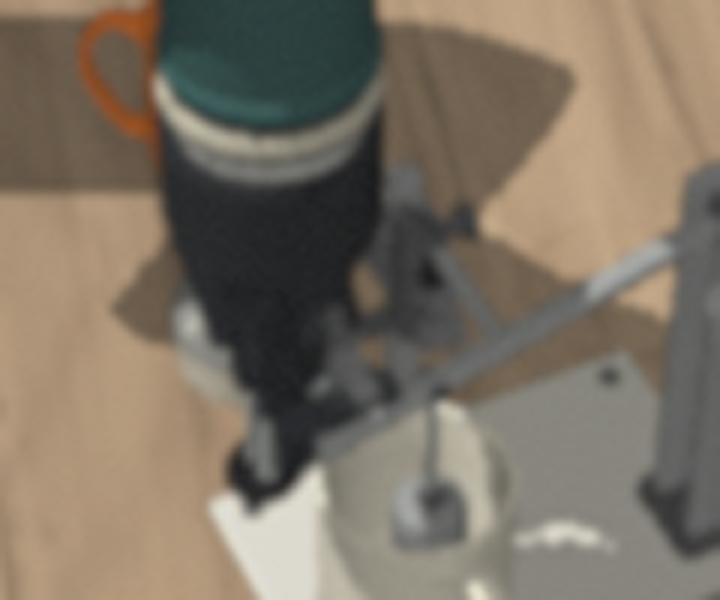

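Call:
{"api": "jog_arm", "payload": {
  "targets": [
    [[0.0, 0, -0.001, 0, 0, 0, 0], [0, 0, -0.001, 0, 0, 0, 0], [0, 0, 0, 0, 0, 0, 0]]
  ]
}}

```text
t: 11.9
tcp_pos: [448.4, -283.2, 146.2]
tcp_rot: [0.0, 0.982, 0.189, 0.004]
ft_force: [1.7, 2.9, 10.0]
grip_width: 0.0
```

Call:
{"api": "jog_arm", "payload": {
  "targets": [
    [[0.0, 0, -0.001, 0, 0, 0, 0], [0, 0, -0.001, 0, 0, 0, 0], [0, 0, 0, 0, 0, 0, 0]]
  ]
}}

```text
t: 12.2
tcp_pos: [448.8, -283.1, 144.5]
tcp_rot: [0.001, 0.982, 0.189, 0.004]
ft_force: [2.0, 3.0, 9.4]
grip_width: 0.0
```

Call:
{"api": "jog_arm", "payload": {
  "targets": [
    [[0.0, 0, -0.001, 0, 0, 0, 0], [0, 0, 0, 0, 0, 0, 0]]
  ]
}}

```text
t: 12.4
tcp_pos: [449.0, -283.0, 143.7]
tcp_rot: [0.001, 0.982, 0.189, 0.005]
ft_force: [2.7, 3.5, 10.1]
grip_width: -0.0
```

Call:
{"api": "jog_arm", "payload": {
  "targets": [
    [[0.001, 0, -0.001, 0, 0, 0, 0], [0, 0, 0, 0, 0, 0, 0]]
  ]
}}

```text
t: 12.6
tcp_pos: [449.2, -283.0, 142.9]
tcp_rot: [0.0, 0.982, 0.189, 0.004]
ft_force: [-1.2, 4.4, 11.9]
grip_width: -0.2
```

Call:
{"api": "jog_arm", "payload": {
  "targets": [
    [[0.0, 0, -0.001, 0, 0, 0, 0], [0, 0, 0, 0, 0, 0, 0]]
  ]
}}

```text
t: 12.8
tcp_pos: [449.4, -283.0, 142.5]
tcp_rot: [0.001, 0.982, 0.189, 0.004]
ft_force: [0.2, 3.8, 14.4]
grip_width: 0.3
```

Call:
{"api": "jog_arm", "payload": {
  "targets": [
    [[0.0, 0, -0.001, 0, 0, 0, 0], [0, 0, 0, 0, 0, 0, 0]]
  ]
}}

```text
t: 13.0
tcp_pos: [449.5, -283.0, 142.0]
tcp_rot: [0.001, 0.982, 0.189, 0.004]
ft_force: [-1.2, 5.3, 16.8]
grip_width: 0.3
```

Call:
{"api": "jog_arm", "payload": {
  "targets": [
    [[0.0, 0, -0.001, 0, 0, 0, 0], [0, 0, 0, 0, 0, 0, 0]]
  ]
}}

```text
t: 13.2
tcp_pos: [449.7, -283.0, 141.4]
tcp_rot: [0.001, 0.982, 0.189, 0.004]
ft_force: [-1.5, 6.0, 16.6]
grip_width: -0.6
```

The force climbs steeply to about 17 N, so the arm is on the buffer. Backing off slowly.

Call:
{"api": "jog_arm", "payload": {
  "targets": [
    [[0.0, 0, 0.003, 0, 0, 0, 0], [0, 0, 0.003, 0, 0, 0, 0], [0, 0, 0.003, 0, 0, 0, 0], [0, 0, 0.003, 0, 0, 0, 0], [0, 0, 0.003, 0, 0, 0, 0], [0, 0, 0, 0, 0, 0, 0]]
  ]
}}

```text
t: 13.8
tcp_pos: [446.6, -283.7, 151.5]
tcp_rot: [-0.0, 0.982, 0.188, 0.0]
ft_force: [0.6, 0.6, -0.3]
grip_width: -0.0
```

```bash
python3 - <<'E'
from h import *
b=cap('side','side8')['frame'][200:300,210:330,::-1]
cv2.imwrite('pics/c8.png',cv2.resize(b,None,fx=6,fy=6,interpolation=cv2.INTER_CUBIC))
o=r.get_obs();print(o['ft_force'],o['moment'],o['tcp_pos'])
E
```

```text
[-0.81145254  0.10778895 -0.19994972] [-0.01887508  0.00443186  0.03097252] [ 446.39158896 -283.73338569  151.23297972]
```

View pics/c8.png

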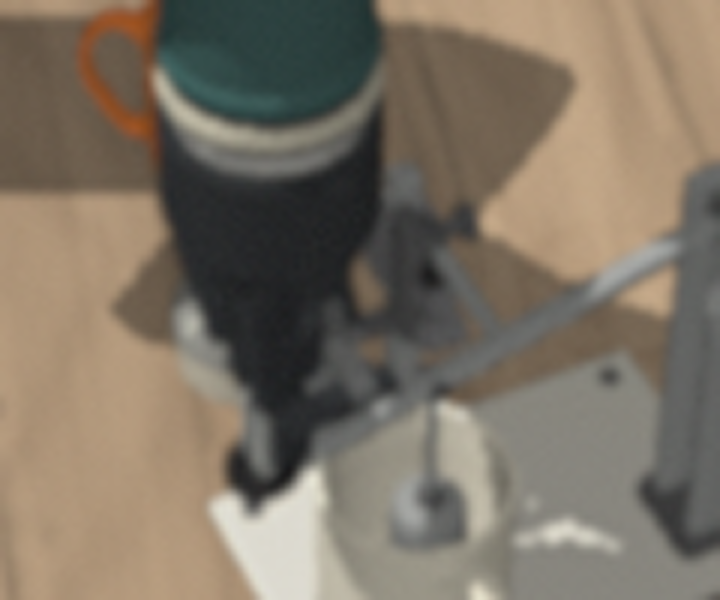

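The arm holds on its own with no force on the tool; the pad stays at about (254,280) and the infuser in the mug at (281,285). Moving clear and letting it steep.

Call:
{"api": "jog_arm", "payload": {
  "targets": [
    [[0, 0, 0.01, 0, 0, 0, 0], [0, 0, 0.02, 0, 0, 0, 0], [0, 0, 0.02, 0, 0, 0, 0], [0, 0, 0.02, 0, 0, 0, 0], [0, 0, 0.02, 0, 0, 0, 0], [0, 0, 0.02, 0, 0, 0, 0], [0, 0.01, 0, 0, 0, 0, 0], [0, 0.02, 0, 0, 0, 0, 0], [0, 0.02, 0, 0, 0, 0, 0], [0.001, 0.02, 0, 0, 0, 0, 0], [0.001, 0.02, 0, 0, 0, 0, 0], [0.001, 0.003, 0, 0, 0, 0, 0], [0, 0, 0, 0, 0, 0, 0], [0, 0, 0, 0, 0, 0, 0], [0, 0, 0, 0, 0, 0, 0], [0, 0, 0, 0, 0, 0, 0]]
  ]
}}

```text
t: 15.45
tcp_pos: [449.3, -191.7, 261.8]
tcp_rot: [-0.0, 0.982, 0.188, -0.0]
ft_force: [0.3, -0.5, -0.7]
grip_width: -0.2
```

```bash
python3 - <<'E'
from h import *
a=cap('top','top9')['frame'][130:270,220:420,::-1];b=cap('side','side9')['frame'][180:320,190:390,::-1]
cv2.imwrite('pics/c9.png',cv2.resize(np.hstack([a,b]),None,fx=2,fy=2,interpolation=cv2.INTER_CUBIC))
cv2.imwrite('pics/c9s.png',cv2.resize(b,None,fx=4,fy=4,interpolation=cv2.INTER_CUBIC))
o=r.get_obs();print(o['ft_force'],o['t'],o['tcp_pos'])
E
```

```text
[ 0.90992745 -0.58250321 -0.53592712] 15.55 [ 449.34628725 -191.51660962  261.92374207]
```

View pics/c9.png

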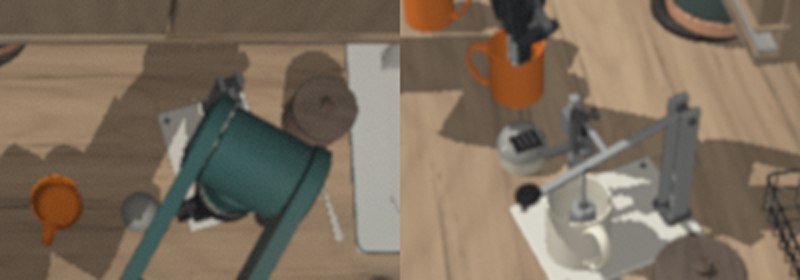

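View pics/c9s.png

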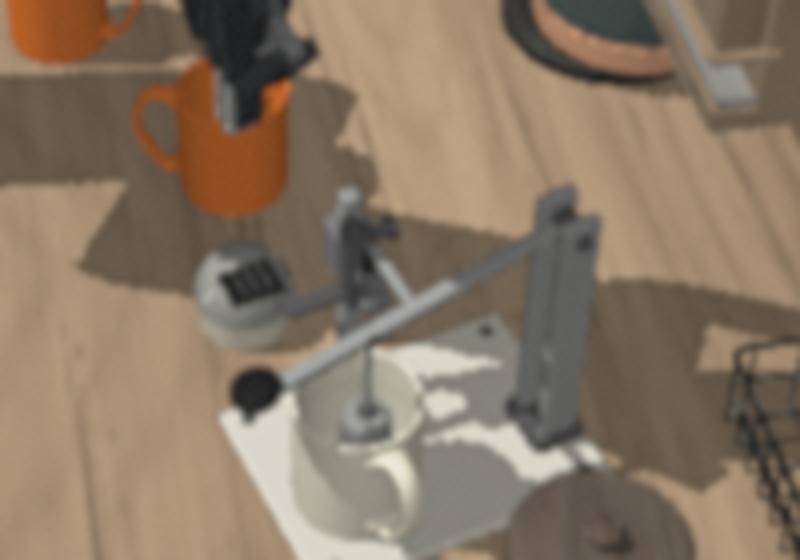

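Side view: arm held down with the pad at (254,278) and the infuser in the mug. The trigger is at (253,250), and the fingertips are at about (249,211) above it.

```bash
python3 - <<'E'
from h import *
s=dict(np.load('pics/side9.npz'))
for z in(257,247,237):print(z,proj(s,[449.3,-191.6,z]))
for z in (125,135,145):print(z,proj(s,[449.3,-191.6,z]),onz(s,253,250.5,z),onz(dict(np.load('pics/top0.npz')),319.8,233.8,z))
E
```

```text
257 [249.3584548 210.1715444]
247 [249.46073493 213.55366185]
237 [249.56179055 216.89528792]
125 [250.61614948 251.75998376] [ 455.43360876 -188.59350453  125.        ] [ 454.48205995 -188.5357947   125.        ]
135 [250.52742749 248.82619628] [ 454.1473964  -197.88150788  135.        ] [ 453.45761427 -187.51546397  135.        ]
145 [250.43769875 245.8591183 ] [ 452.86118403 -207.16951123  145.        ] [ 452.43316858 -186.49513324  145.        ]
```

Call:
{"api": "jog_arm", "payload": {
  "targets": [
    [[0, 0, -0.01, 0, 0, 0, 0], [0, 0, -0.01, 0, 0, 0, 0], [0, 0, -0.01, 0, 0, 0, 0], [0, 0, -0.01, 0, 0, 0, 0], [0, 0, -0.01, 0, 0, 0, 0], [0, 0, -0.01, 0, 0, 0, 0], [0, 0, -0.01, 0, 0, 0, 0], [0, 0, -0.01, 0, 0, 0, 0], [0, 0, -0.01, 0, 0, 0, 0], [0, 0, -0.01, 0, 0, 0, 0], [0, 0, -0.006, 0, 0, 0, 0], [0, 0, 0, 0, 0, 0, 0], [0, 0, 0, 0, 0, 0, 0], [0, 0, 0, 0, 0, 0, 0], [0, 0, 0, 0, 0, 0, 0], [0, 0, 0, 0, 0, 0, 0], [0, 0, 0, 0, 0, 0, 0], [0, 0, 0, 0, 0, 0, 0], [0, 0, 0, 0, 0, 0, 0], [0, 0, 0, 0, 0, 0, 0]]
  ]
}}

```text
t: 17.55
tcp_pos: [449.4, -191.0, 156.0]
tcp_rot: [0.0, 0.982, 0.188, -0.0]
ft_force: [-0.2, -0.7, 0.2]
grip_width: 0.0
```

```bash
python3 - <<'E'
from h import *
b=cap('side','side10')['frame'][180:320,190:390,::-1]
cv2.imwrite('pics/c10s.png',cv2.resize(b,None,fx=4,fy=4,interpolation=cv2.INTER_CUBIC))
o=r.get_obs();print(o['ft_force'],o['t'],o['tcp_pos'])
E
```

```text
[-0.46241274 -0.50289585 -0.00801644] 17.6 [ 449.39251359 -191.00442072  156.01627167]
```

View pics/c10s.png

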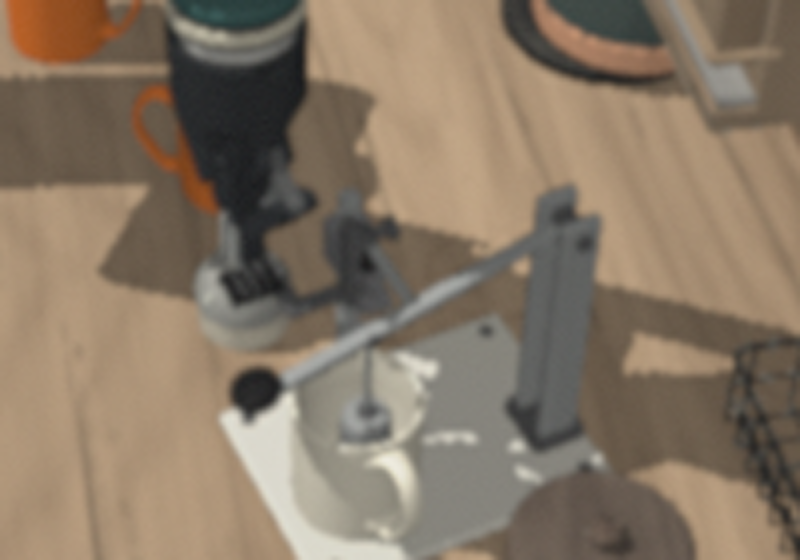

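The tip is just above the trigger, whose centre is at (253,250); the arm is still held. Pressing down.

Call:
{"api": "jog_arm", "payload": {
  "targets": [
    [[0.002, 0.001, -0.003, 0, 0, 0, 0], [0, 0, -0.003, 0, 0, 0, 0], [0, 0, -0.003, 0, 0, 0, 0], [0, 0, -0.003, 0, 0, 0, 0], [0, 0, -0.003, 0, 0, 0, 0], [0, 0, 0, 0, 0, 0, 0]]
  ]
}}

```text
t: 18.2
tcp_pos: [451.1, -189.9, 140.3]
tcp_rot: [-0.0, 0.982, 0.188, -0.0]
ft_force: [-0.2, -0.5, 1.2]
grip_width: -0.2
```

Call:
{"api": "jog_arm", "payload": {
  "targets": [
    [[0, 0, -0.002, 0, 0, 0, 0], [0, 0, -0.002, 0, 0, 0, 0], [0, 0, -0.002, 0, 0, 0, 0], [0, 0, 0, 0, 0, 0, 0]]
  ]
}}

```text
t: 18.6
tcp_pos: [451.2, -189.9, 134.7]
tcp_rot: [-0.0, 0.982, 0.188, -0.0]
ft_force: [0.1, 0.1, 0.5]
grip_width: -0.2
```

Call:
{"api": "jog_arm", "payload": {
  "targets": [
    [[0, 0, -0.002, 0, 0, 0, 0], [0, 0, -0.002, 0, 0, 0, 0], [0, 0, 0, 0, 0, 0, 0]]
  ]
}}

```text
t: 18.9
tcp_pos: [451.7, -190.2, 132.2]
tcp_rot: [0.0, 0.982, 0.188, 0.0]
ft_force: [-1.2, 0.6, 4.3]
grip_width: -0.1
```

```bash
python3 - <<'E'
from h import *
b=cap('side','side11')['frame'][180:320,190:390,::-1]
cv2.imwrite('pics/c11s.png',cv2.resize(b,None,fx=4,fy=4,interpolation=cv2.INTER_CUBIC))
o=r.get_obs();print(o['ft_force'],o['t'],o['tcp_pos'])
E
```

```text
[-1.29399714  0.02709331  5.10541562] 18.95 [ 451.643004   -190.20276961  132.20381395]
```

View pics/c11s.png

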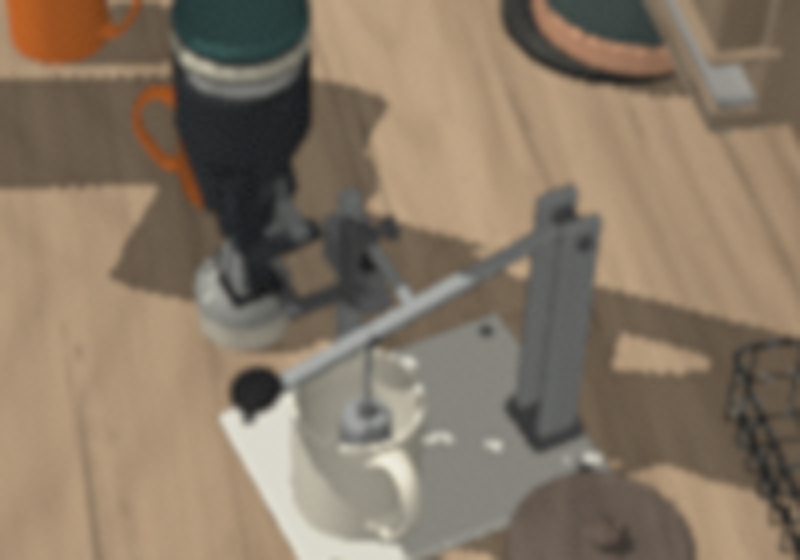

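Call:
{"api": "jog_arm", "payload": {
  "targets": [
    [[0, 0, -0.001, 0, 0, 0, 0], [0, 0, -0.001, 0, 0, 0, 0], [0, 0, 0, 0, 0, 0, 0]]
  ]
}}

```text
t: 19.25
tcp_pos: [451.4, -190.2, 130.4]
tcp_rot: [0.001, 0.982, 0.188, 0.0]
ft_force: [-2.3, 1.5, 5.2]
grip_width: -0.0
```

Call:
{"api": "jog_arm", "payload": {
  "targets": [
    [[0, 0, -0.001, 0, 0, 0, 0], [0, 0, -0.001, 0, 0, 0, 0], [0, 0, 0, 0, 0, 0, 0]]
  ]
}}

```text
t: 19.55
tcp_pos: [451.3, -190.3, 128.5]
tcp_rot: [0.001, 0.982, 0.188, 0.0]
ft_force: [-2.2, 0.3, 6.2]
grip_width: -0.1
```

Call:
{"api": "jog_arm", "payload": {
  "targets": [
    [[0, 0, -0.001, 0, 0, 0, 0], [0, 0, -0.001, 0, 0, 0, 0], [0, 0, 0, 0, 0, 0, 0]]
  ]
}}

```text
t: 19.85
tcp_pos: [451.5, -190.1, 124.9]
tcp_rot: [0.0, 0.982, 0.188, 0.0]
ft_force: [1.2, -0.2, 1.4]
grip_width: -0.1
```

```bash
python3 - <<'E'
from h import *
b=cap('side','side12')['frame'][180:320,190:390,::-1]
cv2.imwrite('pics/c12s.png',cv2.resize(b,None,fx=4,fy=4,interpolation=cv2.INTER_CUBIC))
o=r.get_obs();print(o['ft_force'],o['moment'],o['t'],o['tcp_pos'])
E
```

```text
[ 0.22775804 -0.67888571  1.1857845 ] [-0.05916664 -0.05034969 -0.02128779] 19.9 [ 451.50442554 -190.14626981  124.91135689]
```

View pics/c12s.png

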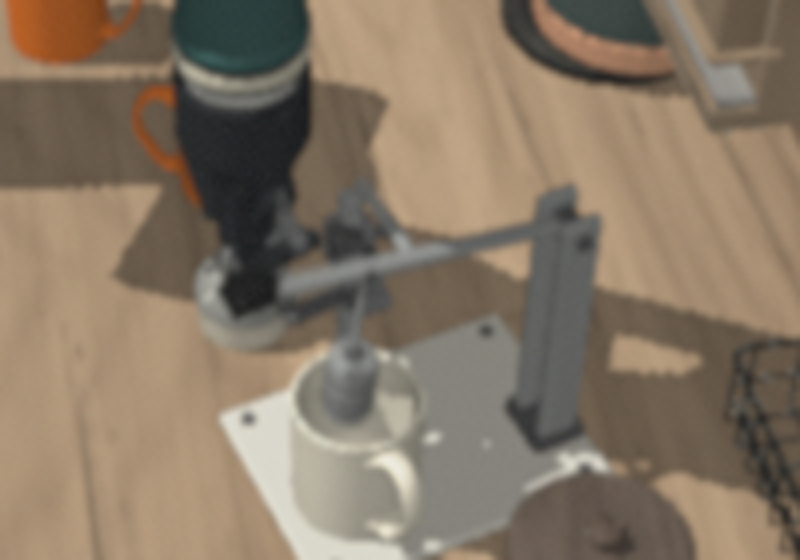

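The catch has let go and the arm is on its way up. Waiting, then withdrawing straight up and away from the arm.

Call:
{"api": "jog_arm", "payload": {
  "targets": [
    [[0, 0, 0, 0, 0, 0, 0], [0, 0, 0, 0, 0, 0, 0], [0, 0, 0, 0, 0, 0, 0], [0, 0, 0, 0, 0, 0, 0], [0, 0, 0, 0, 0, 0, 0], [0, 0, 0, 0, 0, 0, 0], [0, 0, 0, 0, 0, 0, 0], [0, 0, 0, 0, 0, 0, 0], [0, 0, 0, 0, 0, 0, 0], [0, 0, 0, 0, 0, 0, 0], [0, 0, 0.005, 0, 0, 0, 0], [0, 0, 0.01, 0, 0, 0, 0], [0, 0, 0.01, 0, 0, 0, 0], [0, 0, 0.01, 0, 0, 0, 0], [0, 0, 0, 0, 0, 0, 0]]
  ]
}}

```text
t: 21.4
tcp_pos: [452.4, -190.6, 162.5]
tcp_rot: [0.001, 0.982, 0.188, 0.002]
ft_force: [0.7, 0.0, 0.7]
grip_width: 0.1
```

```bash
python3 - <<'E'
from h import *
b=cap('side','side13')['frame'][180:320,190:390,::-1]
cv2.imwrite('pics/c13s.png',cv2.resize(b,None,fx=4,fy=4,interpolation=cv2.INTER_CUBIC))
o=r.get_obs();print(o['ft_force'],o['moment'],o['t'],o['tcp_pos'])
E
```

```text
[-0.72191889  0.47591704 -0.51140663] [-0.02122327 -0.00427981 -0.03962175] 21.45 [ 451.98940072 -190.34360166  161.44303912]
```

View pics/c13s.png

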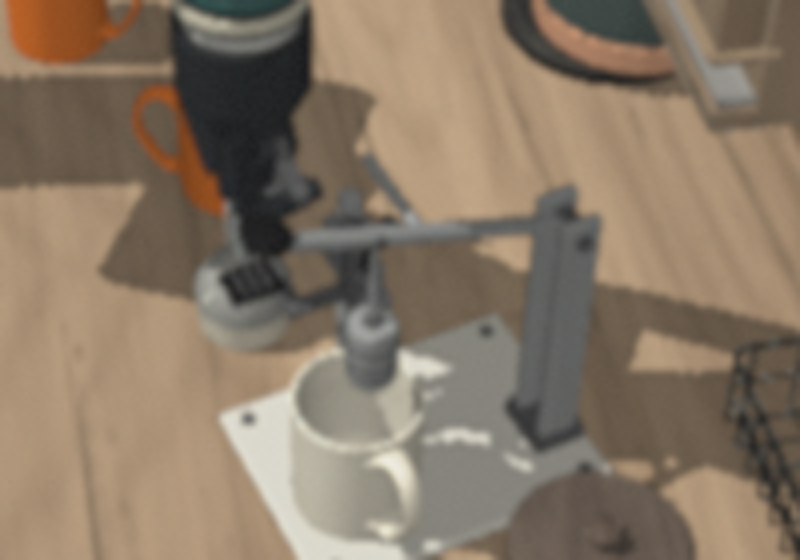

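Call:
{"api": "jog_arm", "payload": {
  "targets": [
    [[0, 0.005, 0.005, 0, 0, 0, 0], [0, 0.005, 0.01, 0, 0, 0, 0], [0, 0.005, 0.02, 0, 0, 0, 0], [0, 0.005, 0.02, 0, 0, 0, 0], [0, 0.005, 0.03, 0, 0, 0, 0], [0, 0, 0.03, 0, 0, 0, 0], [0, 0, 0.03, 0, 0, 0, 0], [0, 0.02, 0.02, 0, 0, 0, 0], [-0.01, 0.03, 0, 0, 0, 0, 0], [-0.02, 0.03, 0, 0, 0, 0, 0], [-0.02, 0.03, 0, 0, 0, 0, 0], [-0.02, 0.03, 0, 0, 0, 0, 0], [-0.02, 0.03, 0, 0, 0, 0, 0], [-0.02, 0.03, 0, 0, 0, 0, 0], [0, 0, 0, 0, 0, 0, 0], [0, 0, 0, 0, 0, 0, 0], [0, 0, 0, 0, 0, 0, 0], [0, 0, 0, 0, 0, 0, 0], [0, 0, 0, 0, 0, 0, 0], [0, 0, 0, 0, 0, 0, 0]]
  ]
}}

```text
t: 23.45
tcp_pos: [341.7, 34.5, 324.8]
tcp_rot: [-0.0, 0.982, 0.188, -0.0]
ft_force: [0.7, -0.2, -0.1]
grip_width: -0.1
```

```bash
python3 - <<'E'
from h import *
a=cv2.imread('pics/side0.png')[180:380,210:390];b=cap('side','side14')['frame'][180:380,210:390,::-1]
cv2.imwrite('pics/c14.png',cv2.resize(np.hstack([a,b]),None,fx=2.2,fy=2.2,interpolation=cv2.INTER_CUBIC))
a=cv2.imread('pics/top0.png')[150:260,220:400];b=cap('top','top14')['frame'][150:260,220:400,::-1]
cv2.imwrite('pics/c14t.png',cv2.resize(np.hstack([a,b]),None,fx=2.2,fy=2.2,interpolation=cv2.INTER_CUBIC))
o=r.get_obs();print(o['ft_force'],o['t'],o['tcp_pos'])
E
```

```text
[ 0.06209259 -0.7975976  -1.57754459] 23.55 [341.55903681  34.63321861 324.85711036]
```

View pics/c14.png

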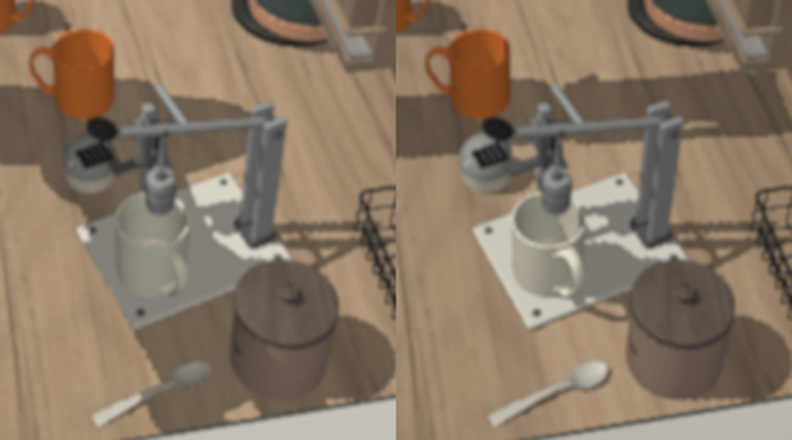

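View pics/c14t.png

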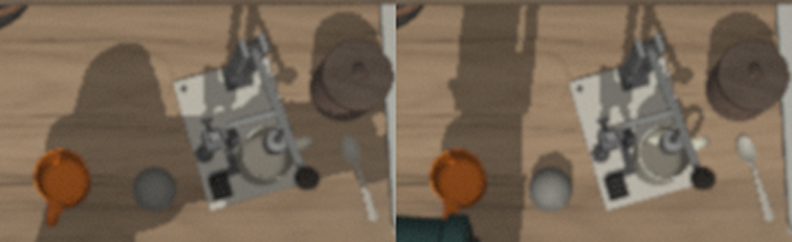

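The arm is fully back up with the pad at side (256,239) and top (359,231), as at the start. Mug, canister, timer and spoon are unmoved, and the robot is clear. Handing in.

```bash
python3 - <<'E'
from workcell import r
print(r.job_done(), r.get_obs()['t'])
E
```

```text
the job is handed in; nothing more can be done
the job is handed in; nothing more can be done
```

The tea dipper job is done and handed in: the arm latched down, steeped, and sprang all the way back up when I pressed the trigger.

- **Push down:** I pressed the pad with shut fingertips until the buffer was felt. The highest reading was about 18 N in total, under the 25 N limit. I took readings only at the end of each short move.
- **Steep:** On backing off, the tool force fell to zero and the pictures showed the arm held down with the infuser in the mug. It stayed untouched from about 13.7 s to 18.6 s.
- **Release:** Pressing the trigger with about 6–7 N made the catch let go at about 19.8 s. The last pictures, at 23.5 s, show the pad and arm where they were at the start. The mug, canister, timer and spoon have not visibly moved, and the gripper is clear of everything.

Two things did not match what I expected:

- **Fingertip reach:** Shut, the fingertips touched about 12 mm ahead of the TCP, not the stated 25 mm, so I found both contacts by force.
- **Sideways drag:** The moving pad dragged the tool a few millimetres sideways during the push, but the tip stayed on the pad.

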